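Shut the bolt hopper and put its lid on

ROBOT

A 6-joint arm with a two-finger parallel gripper is mounted at the origin on the work surface. World frame = base frame: x ahead of the robot, y to its left, z up, the work surface at z = 0. Lengths are in m, angles in rad, forces in N, time in s.
With the tool pointing down it reaches from about 0.35 to 0.85 m from the base axis. Payload 8.1 kg.
Tool frame: the origin (TCP) lies midway between the tips of the shut fingers; the grasp point (between the pads) lies 19 mm behind it; z points along the fingers, y is the line along which they close (so a half turn about z gives the same grasp; the last joint's range is limited). The gripper opens to 93 mm and grips with 3 to 60 N. Pads are 15 mm wide; open, the fingers measure 128 mm over their backs; the gripper's body (75 mm by 188 mm) begins 65 mm behind the grasp point.
Start: joints at [-1.429, 0.13, 1.488, -0, 1.523, -0.085], TCP at [0.135, -0.585, 0.219] pointing down, gripper open.
Joint ranges: [-2.96, 2.96], [-0.89, 2.26], [0.02, 2.5], [-1.34, 4.48], [0, 2.73], [-2.66, 2.66]. Speed limits (rad/s): [2.39, 2.39, 2.79, 3.14, 3.14, 3.14].

INTERFACE

Orientations are given as a rotation vector (axis times angle).
In Python, from plant import read_state, read_camera, get_calibration, close_job gives the robot as it stands.
- The arm moves only by the shell command python3 -m crank 'ROWS' [FORCE]. ROWS is JSON, a list that holds one entry, the list of rows, each a list of 7 numbers: the gripper's target within -1 to 1 (fully open at 1, half-way at 0, shut at -1), then the shift along the tool's x, y, z as a fraction of full scale, then the turn, a rotation vector about the tool's x, y, z as a fraction of full scale. In form: [[[grip, x, y, z, rx, ry, rz], ...]]. A call has exactly 5 rows; each row is the pose to reach, as a shift and turn from the pose commanded when the call began, along the tool's axes at that moment; what a row does not reach only later rows make up. Full scale, the value 1, is 0.5 m for a shift and 90 degrees for a turn. A row lasts 1/8 s, in which the tool goes at most 62.5 mm and 10.7 degrees, less where a joint would pass 70% of its speed; a pose out of reach is approached as far as the arm can. A call with a number of a shift or a turn outside -1 to 1 is refused whole. A call with a gripper value outside its range is refused whole. The fingers move at their own pace and stop on an object; FORCE is the grip in N (left out, the last holds). Time passes only in rows, so rows that repeat a pose let the fingers close, or fill a call up. It gives the time, the measured TCP pose, the force, the opening and the grip force at its end, in the units of the state.
- read_state(): the state, without advancing time (a new reading comes with each control period).
- read_camera(name): name is "side" or "top"; returns the picture (400x640x3 uint8, red, green, blue); there is no depth.
- get_calibration(name): a dict with "fx", "fy", "cx", "cy" (pixels), "dist_coeffs" ([k1, k2, p1, p2, k3] as OpenCV has them; the pictures are not rectified), "eye" and "orientation" of the camera in the world. Camera axes: x right, y down, z forward; pixel columns grow to the right and rows downward; lengths in m; the calibration is good to about 2 mm. A picture is of the moment at which its call begins. get_calibration takes no time and is no camera call.
- close_job(): hands the job in; it is judged then, once.
The state is a dict: "t": time; "q": joint angles; "dq": joint speeds; "joint_torque": joint torques, N m; "tool_pos": TCP position; "orientation": TCP orientation; "force": force on the tool from outside, world axes, zero at the start; "wrist_torque": the same for the moment, N m; "opening": finger opening in m; "gripper_force": force on a finger pad.
Only numpy, scipy, OpenCV 4.12 (cv2) and the standard library are available. Lean on these libraries where they do the work, as an engineer would, in place of code of your own. Each camera call takes 0.05 s, during which the arm holds its last target. There are 200 camera calls.

TASK

Close up the bolt hopper for the night: first turn its brass knob clockwise to the stop to shut the gate. Then slide the flat steel lid lying on the oak plank straight out past the plank's front edge, towards the robot, until a good 40 mm of it hangs over, grip it by that end, lift it off and set it down, without dropping it, flat, square and centred over the hopper's open mouth. Leave the pulley, tee nut, acorn nut and caster where they stand.

Things in the scene. Friction and masses are not known exactly. Their poses are not given: they have to be found in the camera images.
- hopper: Fixed narrow grey bolt hopper, left or right on the bench. Origin on the bench under its box; x along it, away from the knob; z up. Box 122 (x) x 42 (y), from z=80 to the open rim at z=160; mouth 112 x 32. A sloped console at -x carries the knob; a chute below z=75 leads to a low tray at y -60 to -150. The lid overhangs the box all round when on.
- mouth (a point): Centre of the hopper's open mouth, at rim height (z=160 mm in the hopper); axes as the hopper's.
- knob_grip (a point): On the brass knob's axis, at (-137,0,90) mm in the hopper. The axis leans 35 deg (0.61 rad) from vertical: outward (-0.573,0,0.820) in the hopper. Grip bar 57 mm long, 14 thick, its top 7 mm above this point, its foot disc (60 across) 23 mm below. Site axes turn with the knob: z outward, x along the bar, y across it.
- knob (a joint): Angle of the knob, rad. 0 = open: bar points down the slope, in the hopper's x-z plane. It grows as the knob turns clockwise, seen facing the knob. 1.57 = shut, at the stop: bar level, across the hopper. Light friction (0.05 N m); stays where it is left.
- plank: Fixed oak plank shelf, 280 mm (x) by 240 (y), left or right on the bench. Origin on the bench under its centre; top at z=80 mm, 25 thick; front edge, facing the robot, at x=-140. Blocks under it set 100 back from that edge. Two battens 8 mm high, from x=-130 to 50, 84 mm apart inside, flank the lid: there is no room for fingers beside it on the plank.
- plank_edge (a point): Middle of the plank's front edge, on its top surface; axes as the plank's (x points back over the plank, away from the edge).
- lid: Loose flat bare-steel strip, 160 mm (x) by 60 (y) by 4 thick, about 0.25 kg, lying flat on the plank between the battens, its near end 15 to 50 mm back from the front edge, open behind. It slides easily on the waxed wood (friction about 0.25) when pushed on its far end or drawn by a fingertip pressed on top. Origin at the centre of its underside, z up.
- lid_front (a point): Middle of the lid's end nearest the plank's front edge, half-way up its thickness (80 mm from the centre along the lid's -x).
- pulley: Bystander: zinc pulley wheel, 62 mm across, 28 mm high, lying flat on a back corner of the plank. Origin at the centre of its underside.
- tee_nut: Bystander: dark iron tee nut, flange 62 mm across, barrel 45 mm high, on the other back corner of the plank. Origin at the centre of its underside.
- acorn_nut: Bystander: big stainless acorn nut, 62 mm across, 60 mm high, on the bench between plank and hopper, towards the robot. Origin at the centre of its underside.
- caster: Bystander: caster with a green plastic wheel, standing wheel-up on its 70 x 60 mm plate, 96 mm high, between plank and hopper, towards the back. Origin at the centre of its underside.
There are look-alikes about, which are no part of the job. Several things have the shape of the lid; the one meant has the colours described above.

How it is judged:
On the way, in this order (a step that is already met when the one before it is completed fails the run):
1. the knob is turned clockwise to its stop (within 0.12 rad) (value of joint knob above 1.45 rad), for 0.2 s.
2. the lid, still lying on the plank, hangs at least 25 mm out over the front edge (x of lid_front in the frame of plank_edge below -0.025 m and angle between lid's own z axis and vertical below 0.1 rad and contact force between lid and plank above 0.3 N), for 0.2 s.
3. the lid is lifted clear of the plank by the gripper (z of lid in the frame of plank_edge above 0.03 m and contact force between lid and plank below 0.05 N and contact force between the fingers and lid above 1 N), for 0.2 s.
At the end, for the whole second after the job is handed in: The knob is still shut (at least 1.45 rad). The lid lies flat on the hopper's rim (within 4 mm in height, 0.05 rad in tilt), its centre within 18 mm along and 9 mm across of the mouth's centre, its length within 0.1 rad of the hopper's, at rest and released (value of joint knob above 1.45 rad and x of lid in the frame of mouth between -0.018 and 0.018 m and y of lid in the frame of mouth between -0.009 and 0.009 m and z of lid in the frame of mouth between -0.004 and 0.004 m and angle between the x axis of lid and the x axis of hopper, either way round below 0.1 rad and angle between lid's own z axis and vertical below 0.05 rad and linear speed of lid below 0.02 m/s and contact force between the fingers and lid below 0.05 N); the robot touches nothing.
It fails at once if the lid is dropped: let go more than 15 mm above the hopper's rim (contact force between the fingers and lid below 0.01 N and z of lid in the frame of mouth above 0.015 m and horizontal distance between lid and mouth below 0.1 m).
It fails at once if the lid falls off the plank or the hopper (height (world z) of lid below 0.06 m).
It fails at once if a bystander is moved more than 25 mm (distance of any of pulley, tee_nut, acorn_nut, caster from where it was at the start of the episode above 0.025 m).
It also fails if it takes over 61 s, if anything falls off the work surface, if the arm or the gripper's body presses on something with over 40 N, if the wrist force passes 120 N, or if a joint passes its speed limit or range.

## Working session

There is one attempt and no reset: what is moved stays moved. The work goes in short steps, Python scripts to look and compute and a shell command to move; the robot and the scene stay as the last step left them, time stands still between calls to the robot, and variables do not carry over. Pictures are saved under pics/ and viewed, at most 10 in all, crops included, and the job is handed in when it is done.

```bash
ls; mkdir -p pics; python3 - <<'E'
from plant import *
import cv2
for n in("top","side"):
    cv2.imwrite(f"pics/{n}0.png",read_camera(n)[:,:,::-1]); print(n,get_calibration(n))
print(read_state())
E
```

```text
pics
top {'fx': 479.0311070482784, 'fy': 479.0311070482784, 'cx': 317.4002771613271, 'cy': 204.1212136896875, 'dist_coeffs': array([0.02106574, 0.        , 0.        , 0.        , 0.        ]), 'eye': array([ 0.40304295, -0.06908247,  1.60285964]), 'orientation': array([-2.16895919,  2.16895518, -0.1368019 ])}
side {'fx': 434.25924297311354, 'fy': 434.25924297311354, 'cx': 331.14645983412015, 'cy': 200.88000478163295, 'dist_coeffs': array([-0.07593725,  0.        ,  0.        ,  0.        ,  0.        ]), 'eye': array([0.33167635, 0.66422061, 1.03069365]), 'orientation': array([-0.41339968,  2.81307732, -1.06452137])}
{'t': 0.1, 'q': array([-1.42941782e+00,  1.31062798e-01,  1.48917131e+00,  3.06471876e-05,
        1.52297486e+00, -8.53856343e-02]), 'dq': array([ 6.27778029e-04, -1.09692035e-03, -2.21250788e-03,  9.27225540e-06,
       -2.19687295e-04, -3.95243235e-04]), 'joint_torque': array([ 6.65238640e-04, -5.61343360e+01, -4.93096089e+01,  7.69859366e-02,
        2.91145529e-02, -6.95069730e-05]), 'tool_pos': array([ 0.13486587, -0.58413092,  0.21770546]), 'orientation': array([-3.11981502e+00, -3.55252357e-01,  2.29942774e-05]), 'force': array([-0.25580119, -0.01945982, -0.17687067]), 'wrist_torque': array([0.00101323, 0.01279927, 0.02272728]), 'gripper_force': 0.0, 'opening': 0.09281127602294979}
```

View pics/top0.png

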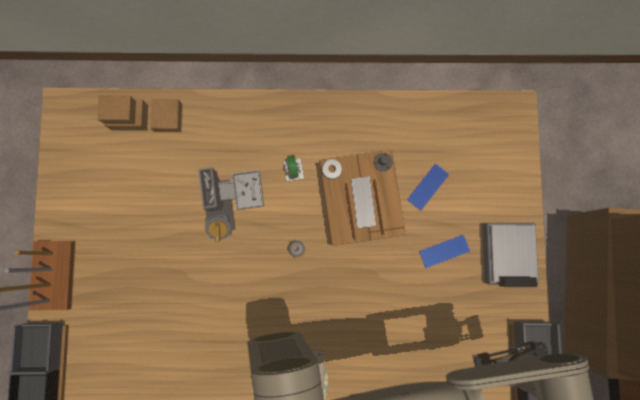

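View pics/side0.png

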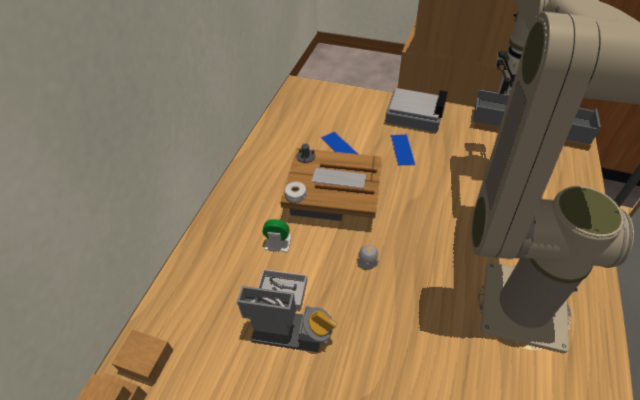

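Top view: lid candidates are the bare-steel strip on the plank (363,203), the blue strip (428,187), the blue strip (445,251) and the grey tray (512,253). I choose the steel strip between the battens. The hopper is at about (210,190), its knob at (218,230), the acorn nut at (296,248) and the caster at (292,167).

```bash
python3 - <<'E'
import cv2
i=cv2.imread("pics/top0.png")
cv2.imwrite("pics/c1.png",cv2.resize(i[145:250,310:410],None,fx=5.6,fy=5.6,interpolation=cv2.INTER_CUBIC))
a=cv2.resize(i[160:245,190:270],None,fx=5,fy=5,interpolation=cv2.INTER_CUBIC)
j=cv2.imread("pics/side0.png")
b=cv2.resize(j[265:350,235:315+25],None,fx=3.8,fy=5,interpolation=cv2.INTER_CUBIC)
cv2.imwrite("pics/c2.png",cv2.hconcat([a,b])); print(a.shape,b.shape)
E
```

```text
(425, 400, 3) (425, 399, 3)
```

View pics/c1.png

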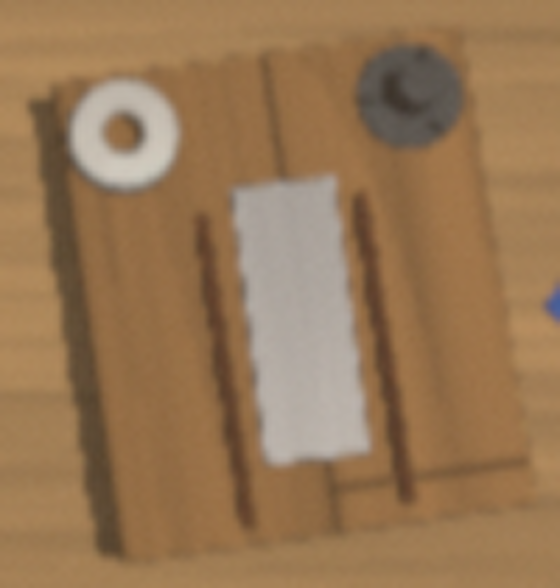

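View pics/c2.png

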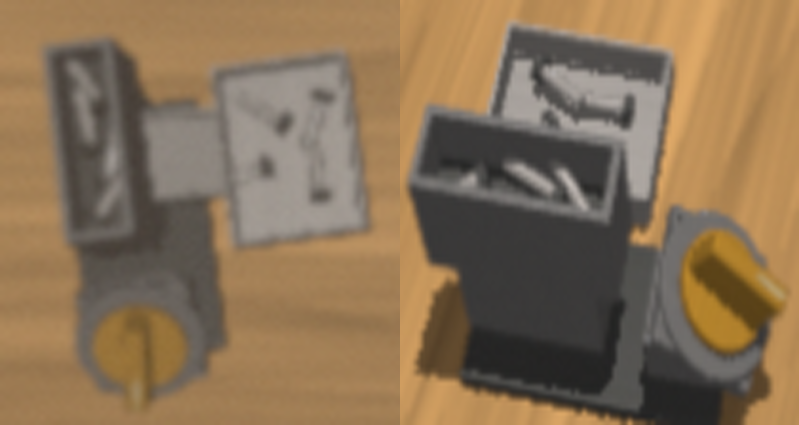

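The crop confirms the steel lid between the dark battens. Plank corners in the crop are (55,92), (462,35), (537,497) and (125,558); lid corners are (232,187), (336,177), (370,452) and (266,465). The hopper rim is clear in both views, and the knob bar points down the slope.

```bash
cat > h.py <<'E'
import numpy as np, cv2
from scipy.spatial.transform import Rotation as R
from scipy.optimize import least_squares
from plant import *
def proj(n,P):
    c=get_calibration(n); W=R.from_rotvec(c["orientation"]).as_matrix()
    K=np.array([[c["fx"],0,c["cx"]],[0,c["fy"],c["cy"]],[0,0,1]])
    return cv2.projectPoints(np.array(P,float),cv2.Rodrigues(W.T)[0],-W.T@c["eye"],K,c["dist_coeffs"])[0][:,0]
def pts(p,L):
    c,s=np.cos(p[2]),np.sin(p[2]); L=np.array(L,float)
    return np.c_[p[0]+c*L[:,0]-s*L[:,1],p[1]+s*L[:,0]+c*L[:,1],L[:,2]]
def fit(p0,*obs):  # obs: (cam, local pts, pixels)
    f=lambda p:np.concatenate([(proj(n,pts(p,L))-px).ravel() for n,L,px in obs])
    r=least_squares(f,p0); return r.x,r.fun.reshape(-1,2).round(1)
def crop(px,x0,y0,sx,sy): return (np.array(px)+.5)/[sx,sy]-.5+[x0,y0]
def go(pos,Rm):   # shift/turn needed in tool axes, in units of the rows
    s=read_state(); T=R.from_rotvec(s["orientation"])
    return (T.inv().apply(np.array(pos)-s["tool_pos"])/.5).round(4),((T.inv()*Rm).as_rotvec()/(np.pi/2)).round(4)
def tool(z,y):    # rotation from tool z and approximate y
    z=np.array(z,float);z/=np.linalg.norm(z);x=np.cross(y,z);x/=np.linalg.norm(x)
    return R.from_matrix(np.c_[x,np.cross(z,x),z])
E
python3 - <<'E'
from h import *
box=lambda a,b,z:[[a,b,z],[a,-b,z],[-a,-b,z],[-a,b,z]]
P=fit([.45,-.2,.1],("top",box(.14,.12,.08),crop([(55,92),(462,35),(537,497),(125,558)],310,145,5.6,5.6)));print(P)
Lp=crop([(232,187),(336,177),(370,452),(266,465)],310,145,5.6,5.6)
L=fit([.45,-.2,.1],("top",box(.08,.03,.084),Lp));print(L)
t=("top",box(.061,.021,.16),crop([(45,45),(112,40),(133,238),(70,244)],190,160,5,5))
s=("side",box(.061,.021,.16),crop([(28,107),(12,185),(213,221),(224,147)],235,265,3.8,5))
S=np.array(s[2])
for o in ([t],[(s[0],s[1],S[[1,0,3,2]])],[t,(s[0],s[1],S[[1,0,3,2]])]): print(fit([.45,.3,.1],*o))
c,s_=np.cos(P[0][2]),np.sin(P[0][2]);d=L[0][:2]-P[0][:2];print("lid in plank",c*d[0]+s_*d[1],-s_*d[0]+c*d[1])
E
```

```text
(array([ 0.59987717, -0.23225759,  0.14349342]), array([[-0.5, -1.4],
       [-0. , -1.5],
       [ 0.8,  1.4],
       [-0.3,  1.4]]))
(array([ 0.58406739, -0.23520588,  0.11038729]), array([[ 0. ,  0.1],
       [-0. , -0.1],
       [ 0.1,  0.1],
       [-0.1, -0.1]]))
(array([0.61666931, 0.24539242, 0.13299109]), array([[-0.1,  0.5],
       [ 0.3, -0.3],
       [ 0.5, -0.4],
       [-0.8,  0.2]]))
(array([0.61282289, 0.24740131, 0.14326526]), array([[-0.7,  0.4],
       [ 0.3, -0.2],
       [ 0.7, -1.1],
       [-0.2,  0.8]]))
(array([0.61433636, 0.24646036, 0.13884063]), array([[-0.6,  1.3],
       [-0.2,  0.4],
       [ 0.3,  0.3],
       [-1. ,  1. ],
       [-1.2, -0.3],
       [-0.1, -0.8],
       [ 0.2, -1.5],
       [-0.8,  0.4]]))
lid in plank -0.016068906904600055 -0.0006571583359948159
```

```bash
cat >> h.py <<'E'
H=np.array([.6145,.2462,.139]); PL=np.array([.600,-.2323,.12])
def hop(l): return pts(H,[l])[0]
def hv(v): return R.from_euler("z",H[2]).apply(v)
KZ=hv([.573,0,-.82]); KG=hop([-.137,0,.09]); KR=tool(KZ,hv([0,1,0]))
E
python3 - <<'E'
from h import *
print(KG, proj("top",[hop([-.137+.0132,0,.071]),KG]), proj("side",[hop([-.137+.0132,0,.071]),KG]))
T=R.from_rotvec(read_state()["orientation"]);print(T.as_matrix().round(3))
print(go([.40,-.25,.32],T), go(KG-.08*KZ,KR))
E
```

```text
[0.47882136 0.22721826 0.09      ] [[217.77261213 230.71736564]
 [217.08681965 234.52444806]] [[320.40850551 322.42583283]
 [325.79559102 319.60146263]]
[[ 0.974  0.225 -0.   ]
 [ 0.225 -0.974  0.002]
 [ 0.    -0.002 -1.   ]]
(array([ 0.667 , -0.5323, -0.2036]), array([0., 0., 0.])) (array([ 0.9438, -1.4343,  0.1267]), array([-0.5844, -0.0272, -1.857 ]))
```

```bash
python3 -m crank '[[[0,0.09,-0.07,-0.03,0,0,-0.11],[0,0.18,-0.14,-0.06,0,0,-0.23],[0,0.27,-0.21,-0.08,0,0,-0.34],[0,0.36,-0.28,-0.11,0,0,-0.46],[0,0.45,-0.36,-0.14,0,0,-0.58]]]' 20
python3 -c "
from h import *
print(go([.43,.0,.32],KR),go(KG-.08*KZ,KR),read_state()['q'].round(2))"
```

```text
t: 0.72
tool_pos: [0.3144, -0.357, 0.2886]
orientation: [-2.643, -1.697, -0.0]
force: [1.0, 0.1, 0.2]
opening: 0.0487
gripper_force: 0.0
(array([ 0.7454, -0.0869, -0.0624]), array([-0.4128, -0.2267, -1.3118])) (array([ 1.1498, -0.2643,  0.2666]), array([-0.4128, -0.2267, -1.3118])) [-0.96 -0.23  1.71  0.    1.66 -0.53]
```

```bash
python3 -m crank '[[[0,0.11,-0.01,-0.01,-0.03,-0.02,-0.11],[0,0.22,-0.02,-0.02,-0.06,-0.04,-0.22],[0,0.33,-0.03,-0.03,-0.1,-0.06,-0.33],[0,0.44,-0.04,-0.04,-0.13,-0.08,-0.44],[0,0.55,-0.06,-0.05,-0.17,-0.1,-0.54]]]'
python3 -c "
from h import *
print(go([.43,.15,.30],KR),go(KG-.08*KZ,KR),read_state()['q'].round(2))"
```

```text
t: 1.35
tool_pos: [0.4026, -0.0949, 0.3136]
orientation: [1.539, 2.386, 0.016]
force: [1.6, 1.0, 0.7]
opening: 0.0464
gripper_force: 0.0
(array([ 0.4226,  0.2526, -0.0344]), array([-0.249 , -0.1284, -0.7694])) (array([0.6169, 0.2697, 0.2215]), array([-0.249 , -0.1284, -0.7694])) [-0.29 -0.73  2.05 -0.07  1.53 -0.72]
```

```bash
python3 -m crank '[[[0,0.1,0.05,0.02,-0.04,-0.02,-0.11],[0,0.2,0.1,0.04,-0.07,-0.04,-0.22],[0,0.3,0.15,0.07,-0.11,-0.06,-0.33],[0,0.4,0.2,0.1,-0.14,-0.08,-0.44],[0,0.48,0.24,0.13,-0.18,-0.1,-0.54]]]'
python3 -c "
from h import *
print(go([.43,.15,.30],KR),go(KG-.08*KZ,KR),read_state()['q'].round(2))"
```

```text
t: 1.98
tool_pos: [0.4349, 0.1611, 0.2128]
orientation: [0.322, 2.567, 0.044]
force: [0.7, -0.5, 0.2]
opening: 0.0467
gripper_force: 0.0
(array([-0.0876, -0.0068, -0.1526]), array([-0.0746, -0.0279, -0.2261])) (array([0.0902, 0.1042, 0.0915]), array([-0.0746, -0.0279, -0.2261])) [ 0.46 -0.81  2.34 -0.3   1.13 -0.8 ]
```

```bash
python3 -m crank '[[[0,0.03,0.035,0.03,-0.025,-0.01,-0.08],[0,0.06,0.07,0.06,-0.05,-0.02,-0.15],[0,0.09,0.104,0.09,-0.075,-0.028,-0.226],[0,0.09,0.104,0.09,-0.075,-0.028,-0.226],[0,0.09,0.104,0.09,-0.075,-0.028,-0.226]]]'
python3 -c "
from h import *
import cv2
print(go(KG-.08*KZ,KR),go(KG+.014*KZ,KR),read_state()['q'].round(2))
a=read_camera('side')[200:370,220:420];b=read_camera('top')[130:300,140:300]
z=lambda i:cv2.resize(i[:,:,::-1],None,fx=2.2,fy=2.2,interpolation=3)
cv2.imwrite('pics/k1.png',cv2.hconcat([z(a),z(b)]))"
```

```text
t: 2.6
tool_pos: [0.4343, 0.218, 0.1581]
orientation: [-0.162, 2.528, 0.055]
force: [0.1, 0.7, 0.3]
opening: 0.0465
gripper_force: 0.0
(array([0.0036, 0.0059, 0.0035]), array([-0.0021, -0.0003, -0.0062])) (array([0.0035, 0.0065, 0.1916]), array([-0.0021, -0.0003, -0.0062])) [ 0.53 -0.78  2.44 -0.28  0.93 -1.06]
```

View pics/k1.png

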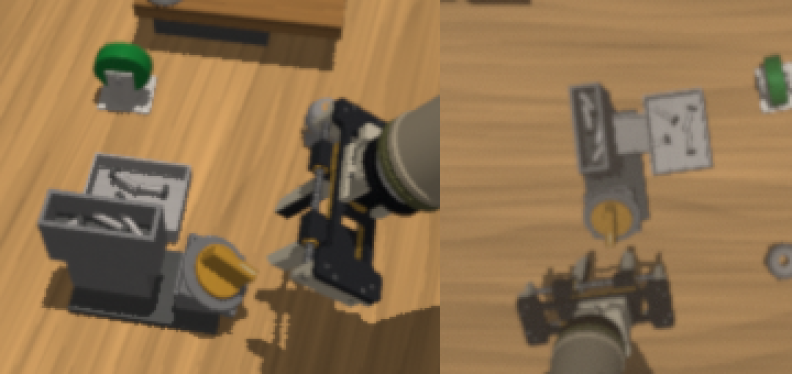

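The gripper (side crop about (330,220), top about (595,285)) faces the knob, with the fingers on either side of the bar's line. I'll move in.

```bash
python3 -m crank '[[[0,0.003,0.006,0.05,0,0,-0.006],[0,0.003,0.006,0.1,0,0,-0.006],[0,0.003,0.006,0.15,0,0,-0.006],[0,0.003,0.006,0.19,0,0,-0.006],[0,0.003,0.006,0.19,0,0,-0.006]]]' && python3 -m crank '[[[-1,0,0,0,0,0,0],[-1,0,0,0,0,0,0],[-1,0,0,0,0,0,0],[-1,0,0,0,0,0,0],[-1,0,0,0,0,0,0]]]' 25
python3 -c "
from h import *
print(go(KG+.014*KZ,KR),read_state()['q'].round(2))"
```

```text
t: 3.32
tool_pos: [0.4863, 0.2276, 0.0777]
orientation: [-0.175, 2.529, 0.05]
force: [-1.1, 0.0, 0.4]
opening: 0.0464
gripper_force: 0.0
t: 3.95
tool_pos: [0.4866, 0.2289, 0.0794]
orientation: [-0.178, 2.526, 0.052]
force: [-6.4, -0.3, 6.9]
opening: 0.0139
gripper_force: 24.8
(array([ 0.0009, -0.0012,  0.0017]), array([-0.0012,  0.0002,  0.0013])) [ 0.48 -0.44  2.39 -0.33  0.63 -1.02]
```

```bash
python3 -m crank '[[[-1,0,0,0,0,0,0.1],[-1,0,0,0,0,0,0.2],[-1,0,0,0,0,0,0.3],[-1,0,0,0,0,0,0.4],[-1,0,0,0,0,0,0.5]]]' && python3 -m crank '[[[-1,0,0,0,0,0,0.11],[-1,0,0,0,0,0,0.22],[-1,0,0,0,0,0,0.33],[-1,0,0,0,0,0,0.43],[-1,0,0,0,0,0,0.5]]]'
python3 -c "
from h import *
print(go(KG+.014*KZ,KR*R.from_rotvec([0,0,np.pi/2])),read_state()['q'].round(2),read_state()['wrist_torque'])"
```

```text
t: 4.58
tool_pos: [0.4867, 0.2293, 0.0796]
orientation: [0.821, 2.437, 0.361]
force: [-4.5, 2.4, 5.7]
opening: 0.0138
gripper_force: 24.9
t: 5.2
tool_pos: [0.487, 0.2294, 0.0798]
orientation: [1.754, 2.012, 0.635]
force: [-0.6, 3.7, 2.4]
opening: 0.0136
gripper_force: 25.0
(array([-0.0022, -0.0021,  0.0017]), array([ 0.001 ,  0.0006, -0.0014])) [ 0.48 -0.44  2.39 -0.33  0.63  0.56] [0.50897106 0.17226    0.77971743]
```

```bash
python3 -m crank '[[[-1,0,0,0,0,0,0.02],[-1,0,0,0,0,0,0.03],[-1,0,0,0,0,0,0.03],[-1,0,0,0,0,0,0.03],[-1,0,0,0,0,0,0.03]]]'
python3 -c "
from h import *
print(go(KG+.014*KZ,KR*R.from_rotvec([0,0,np.pi/2])),read_state()['wrist_torque'])"
python3 -m crank '[[[-1,0,0,0,0,0,-0.015],[-0.3,0,0,0,0,0,-0.015],[-0.3,0,0,0,0,0,-0.015],[-0.3,0,0,0,0,0,-0.015],[-0.3,0,0,0,0,0,-0.015]]]'
```

```text
t: 5.82
tool_pos: [0.487, 0.2292, 0.0798]
orientation: [1.799, 1.98, 0.647]
force: [-1.8, 3.1, 6.3]
opening: 0.0139
gripper_force: 25.5
(array([-0.0017, -0.002 ,  0.0017]), array([ 0.0009,  0.001 , -0.0272])) [ 0.13722707 -0.01592128  0.7219253 ]
t: 6.45
tool_pos: [0.4861, 0.2283, 0.0783]
orientation: [1.777, 1.998, 0.637]
force: [-0.9, -0.4, 0.6]
opening: 0.0324
gripper_force: 0.0
```

```bash
python3 -m crank '[[[-0.3,0,0,-0.05,0,0,0],[-0.3,0,0,-0.12,0,0,0],[-0.3,0,0,-0.2,0,0,0],[-0.3,0,0,-0.3,0,0,0],[-0.3,0,0,-0.4,0,0,0]]]'
python3 -c "
from h import *
import cv2
a=read_camera('side')[265:350,235:340];b=read_camera('top')[150:250,180:280]
cv2.imwrite('pics/k2.png',cv2.hconcat([cv2.resize(i[:,:,::-1],(400,400),interpolation=3) for i in(a,b)]))
PR=tool([0,0,-1],-np.array([-np.sin(.12),np.cos(.12),0]))
print(go([.40,0,.25],PR),read_state()['q'].round(2))"
```

```text
t: 7.08
tool_pos: [0.3869, 0.2299, 0.241]
orientation: [1.787, 1.997, 0.601]
force: [0.7, 0.2, 0.9]
opening: 0.0326
gripper_force: 0.0
(array([-0.4658, -0.0232, -0.0198]), array([ 0.3001, -0.298 ,  0.9624])) [ 0.68 -0.89  2.33 -0.33  1.2   0.61]
```

View pics/k2.png

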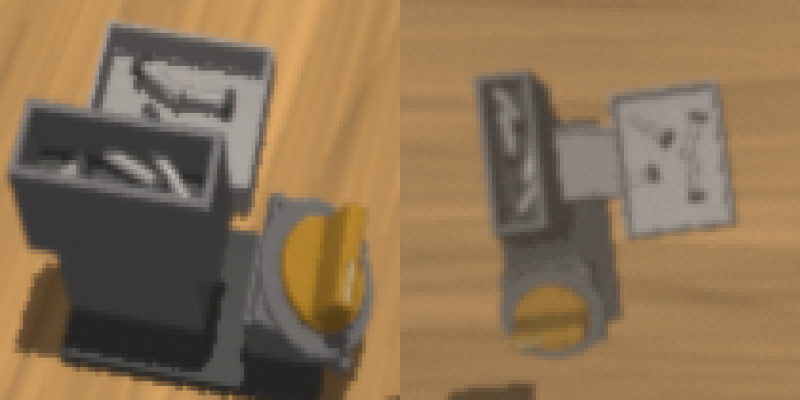

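```bash
cat >> h.py <<'E'
LD=np.array([.584,-.235,.11])
PR=tool([0,0,-1],-np.array([-np.sin(.11),np.cos(.11),0]))
E
python3 -m crank '[[[-0.6,-0.09,0,0.01,0.03,-0.03,0.1],[-0.8,-0.18,0,0.02,0.07,-0.07,0.2],[-1,-0.27,0,0.03,0.1,-0.1,0.3],[-1,-0.36,0,0.04,0.13,-0.13,0.4],[-1,-0.45,0,0.05,0.16,-0.16,0.5]]]'
python3 -c "
from h import *
print(go([.5,-.1,.2],PR),read_state()['q'].round(2))"
```

```text
t: 7.8
tool_pos: [0.4272, 0.0073, 0.2223]
orientation: [2.659, 1.194, 0.317]
force: [-0.2, 0.6, 0.7]
opening: 0.0008
gripper_force: 0.0
(array([-0.072 ,  0.2304,  0.1049]), array([ 0.1439, -0.1327,  0.4639])) [-0.02 -0.69  2.19 -0.1   1.36  0.72]
```

```bash
python3 -m crank '[[[-1,-0.02,0.05,0.02,0.03,-0.03,0.1],[-1,-0.03,0.1,0.04,0.06,-0.06,0.2],[-1,-0.05,0.15,0.06,0.09,-0.09,0.3],[-1,-0.06,0.2,0.08,0.12,-0.11,0.4],[-1,-0.07,0.23,0.1,0.144,-0.133,0.464]]]'
python3 -c "
from h import *
print(go(pts(LD,[[.1,0,.14]])[0],PR),read_state()['q'].round(2))"
```

```text
t: 8.43
tool_pos: [0.5009, -0.0984, 0.2022]
orientation: [3.136, 0.172, -0.002]
force: [-0.0, 2.0, 1.0]
opening: 0.0004
gripper_force: 0.0
(array([0.3355, 0.2897, 0.1242]), array([ 0.0003,  0.0007, -0.0002])) [-0.29 -0.1   1.76 -0.    1.49  1.17]
```

```bash
python3 -m crank '[[[-1,0.07,0.06,0.02,0,0,0],[-1,0.14,0.12,0.05,0,0,0],[-1,0.21,0.18,0.08,0,0,0],[-1,0.28,0.24,0.1,0,0,0],[-1,0.335,0.29,0.124,0,0,0]]]'
python3 -m crank '[[[-1,0,0,0.04,0,0,0],[-1,0,0,0.07,0,0,0],[-1,0,0,0.09,0,0,0],[-1,0,0,0.1,0,0,0],[-1,0,0,0.1,0,0,0]]]'
python3 -c "
from h import *
import cv2
print(go(pts(LD,[[.1,0,.08]])[0],PR))
a=read_camera('side')[130:230,260:400];b=read_camera('top')[130:260,300:430]
cv2.imwrite('pics/p1.png',cv2.hconcat([cv2.resize(a[:,:,::-1],(420,300),interpolation=3),cv2.resize(b[:,:,::-1],(300,300),interpolation=3)]))"
```

```text
t: 9.05
tool_pos: [0.6843, -0.2232, 0.1397]
orientation: [3.135, 0.18, -0.0]
force: [0.4, 0.1, 0.4]
opening: 0.0007
gripper_force: 0.0
t: 9.68
tool_pos: [0.6833, -0.2216, 0.0917]
orientation: [3.134, 0.181, 0.001]
force: [0.2, 0.1, 0.3]
opening: 0.0004
gripper_force: 0.0
(array([-0.0003,  0.0047,  0.0235]), array([ 0.0013, -0.0002,  0.0034]))
```

View pics/p1.png

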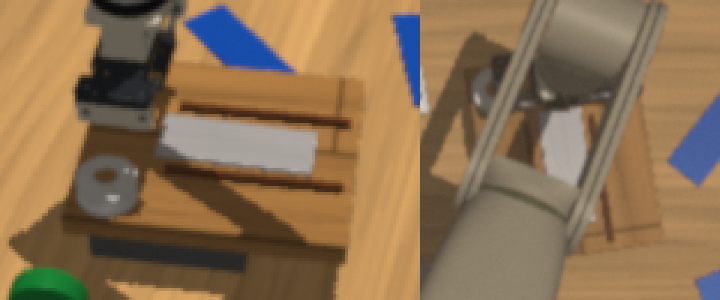

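The gripper stands just behind the lid's far end (side crop (160,125)). The strip is clear and nothing is touching.

```bash
python3 -m crank '[[[-1,0,0.004,0.01,0,0,0],[-1,0,0.004,0.018,0,0,0],[-1,0,0.004,0.02,0,0,0],[-1,0,0.004,0.021,0,0,0],[-1,0,0.004,0.021,0,0,0]]]'
python3 -m crank '[[[-1,0,0,0.0005,0,0,0],[-1,0,0,0.001,0,0,0],[-1,0,0,0.0015,0,0,0],[-1,0,0,0.002,0,0,0],[-1,0,0,0.002,0,0,0]]]'
```

```text
t: 10.4
tool_pos: [0.6837, -0.2239, 0.0809]
orientation: [3.135, 0.18, 0.0]
force: [-0.4, -0.3, 0.5]
opening: 0.0003
gripper_force: 0.0
t: 11.02
tool_pos: [0.6837, -0.224, 0.0804]
orientation: [3.134, 0.181, 0.001]
force: [-2.2, 0.6, 4.8]
opening: 0.0005
gripper_force: 2.4
```

```bash
python3 -m crank '[[[-1,0,0,-0.002,0,0,0],[-1,-0.01,0,-0.002,0,0,0],[-1,-0.025,0,-0.002,0,0,0],[-1,-0.04,0,-0.002,0,0,0],[-1,-0.06,0,-0.002,0,0,0]]]'
python3 -m crank '[[[-1,-0.02,0,0,0,0,0],[-1,-0.045,0,0,0,0,0],[-1,-0.07,0,0,0,0,0],[-1,-0.09,0,0,0,0,0],[-1,-0.1,0,0,0,0,0]]]'
python3 -c "
from h import *
import cv2
a=read_camera('side')[140:230,280:400]
cv2.imwrite('pics/p2.png',cv2.resize(a[:,:,::-1],(800,600),interpolation=3))"
```

```text
t: 11.65
tool_pos: [0.6532, -0.2274, 0.0808]
orientation: [3.135, 0.18, 0.0]
force: [0.6, -0.7, -0.3]
opening: 0.0005
gripper_force: 0.3
t: 12.28
tool_pos: [0.6034, -0.2333, 0.0809]
orientation: [3.135, 0.18, 0.0]
force: [1.6, 1.2, -0.6]
opening: 0.0001
gripper_force: 0.3
```

View pics/p2.png

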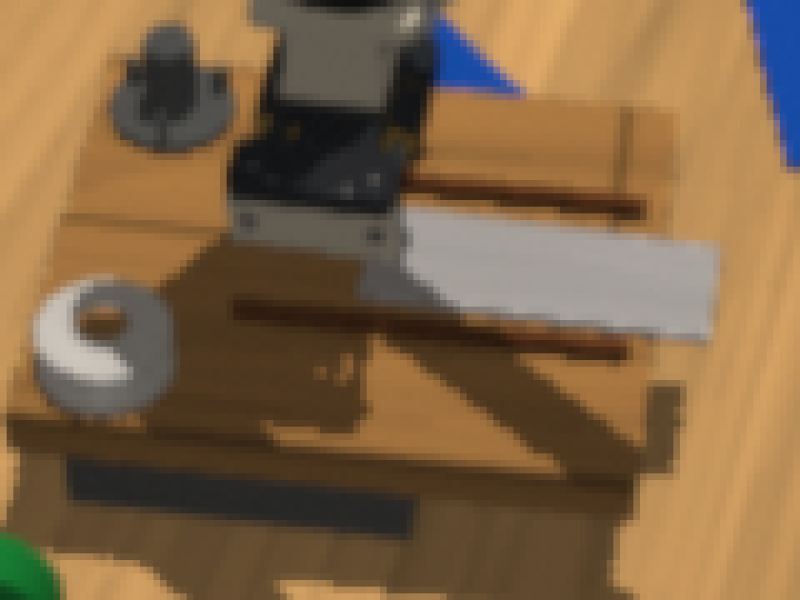

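The lid has slid out past the edge. Its front corners are at (718,247) and (712,340) in the crop, and the plank's front corners at about (675,113) and (637,480).

```bash
cat >> h.py <<'E'
def back(n,px,z):
    return [least_squares(lambda p:proj(n,[[p[0],p[1],z]])[0]-u,[.5,0]).x for u in px]
E
python3 - <<'E'
from h import *
c=lambda p:crop(p,280,140,20/3,20/3)
a,b=back("side",c([(718,247),(712,340)]),.084)
e,f=back("side",c([(675,113),(637,480)]),.08)
g,h=back("side",c([(645,208),(631,352)]),.088)
print(a,b,e,f,g,h)
u=(f-e)/np.linalg.norm(f-e); n=np.array([u[1],-u[0]]); print(np.linalg.norm(f-e),"yaw",np.arctan2(-u[0],u[1]),"w",np.linalg.norm(b-a),"lidyaw",np.arctan2(-(b-a)[0],(b-a)[1]))
print("hang",[(p-e)@n for p in(a,b)],"batten",[(p-e)@n for p in(g,h)])
print("lid mid",(a+b)/2,"edge mid",(e+f)/2)
E
```

```text
[ 0.43918653 -0.28062912] [ 0.42975374 -0.22261213] [ 0.4782159  -0.36788567] [ 0.4440368 -0.1366997] [ 0.47641584 -0.29182619] [ 0.46223243 -0.20145447]
0.2336988755539002 yaw 0.14677922593885853 w 0.05877880435988344 lidyaw 0.16117623087056338
hang [np.float64(-0.025848191701066423), np.float64(-0.026694401203772162)] batten [np.float64(0.009343201379820525), np.float64(0.008529418158134966)]
lid mid [ 0.43447013 -0.25162062] edge mid [ 0.46112635 -0.25229269]
```

```bash
python3 -m crank '[[[-1,-0.02,0,0,0,0,0],[-1,-0.04,0,0,0,0,0],[-1,-0.055,0,0,0,0,0],[-1,-0.064,0,0,0,0,0],[-1,-0.066,0,0,0,0,0]]]'
python3 -m crank '[[[-1,0.01,0,0,0,0,0],[-1,0.03,0,-0.04,0,0,0],[-1,0.03,0,-0.12,0,0,0],[-1,0.03,0,-0.2,0,0,0],[-1,0.03,0,-0.24,0,0,0]]]'
python3 -c "
from h import *
import cv2
a=read_camera('side')[140:230,280:400]
cv2.imwrite('pics/p3.png',cv2.resize(a[:,:,::-1],(800,600),interpolation=3));print(go([.42,-.25,.2],PR))"
```

```text
t: 12.95
tool_pos: [0.5711, -0.237, 0.0808]
orientation: [3.135, 0.18, 0.0]
force: [0.1, -0.5, -0.1]
opening: 0.0008
gripper_force: 0.3
t: 13.58
tool_pos: [0.5877, -0.2354, 0.2037]
orientation: [3.133, 0.181, 0.005]
force: [0.8, -0.3, -0.4]
opening: 0.0008
gripper_force: 0.0
(array([-0.3376, -0.0103,  0.0098]), array([ 0.0033, -0.0033,  0.0034]))
```

View pics/p3.png

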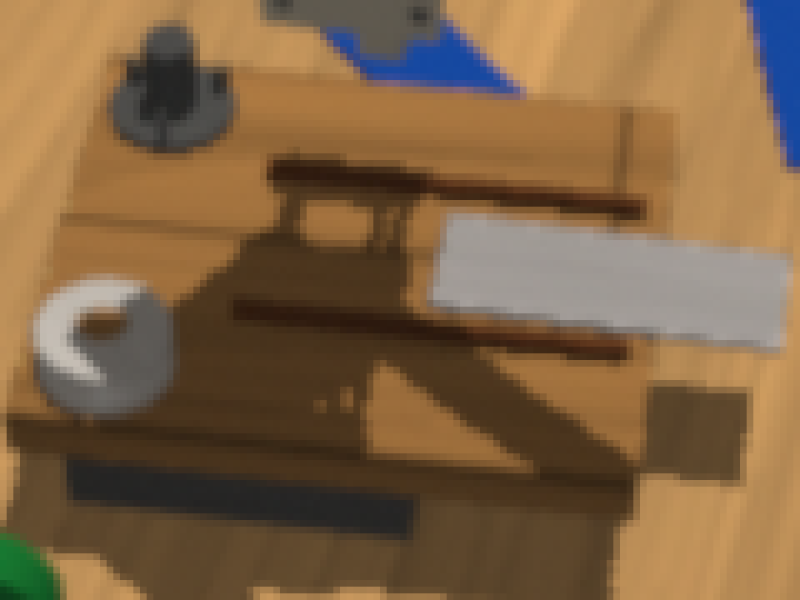

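The lid is pushed well out and lies flat. Its corners in the crop are far (445,213) and (430,304), front (790,258) and (780,350).

```bash
python3 - <<'E'
from h import *
px=crop([(445,213),(790,258),(780,350),(430,304)],280,140,20/3,20/3)
box=[[.08,-.03,.084],[-.08,-.03,.084],[-.08,.03,.084],[.08,.03,.084]]
p,r=fit([.5,-.25,.12],("side",box,px));print(p,r)
fr=pts(p,[[-.08,0,.08]])[0]; n=np.array([-np.cos(.147),-np.sin(.147)])
print("hang",(fr[:2]-[.4611,-.2523])@n, fr)
# same from top camera prediction
i=read_camera("top");
print(proj("top",pts(p,box)))
E
```

```text
[ 0.48177026 -0.24566927  0.11457069] [[ 0.2 -0. ]
 [ 0.2 -0.3]
 [ 0.2  0.1]
 [-0.6  0.2]]
hang 0.058539394802212964 [ 0.40229474 -0.25481488  0.08      ]
[[373.13232174 207.67166261]
 [379.63933419 257.7847397 ]
 [360.7832919  259.97918976]
 [354.49601808 209.79775486]]
```

```bash
cat >> h.py <<'E'
L2=np.array([.4817,-.2463,.114]); GP=pts(L2,[[-.042,0,.0635]])[0]
GR=tool([0,0,-1],-np.array([-np.sin(.114),np.cos(.114),0]))
E
python3 -c "
from h import *
print(go(GP+[0,0,.08],GR))"
```

```text
(array([-0.2978, -0.0037,  0.119 ]), array([ 0.0028, -0.0025,  0.0008]))
```

```bash
python3 -m crank '[[[1,-0.08,-0.001,0,0,0,0],[1,-0.17,-0.002,0,0,0,0],[1,-0.25,-0.003,0.04,0,0,0],[1,-0.298,-0.004,0.08,0.003,-0.003,0],[1,-0.298,-0.004,0.1,0.003,-0.003,0]]]'
python3 -m crank '[[[1,0,0,0,0,0,0],[1,0,0,0,0,0,0],[1,0,0,0.01,0,0,0],[1,0,0,0.019,0,0,0],[1,0,0,0.019,0,0,0]]]'
python3 -c "
from h import *
print(go(GP,GR))"
```

```text
t: 14.3
tool_pos: [0.4357, -0.2494, 0.1477]
orientation: [-3.131, -0.178, 0.013]
force: [-0.2, 0.5, 0.2]
opening: 0.0462
gripper_force: 0.0
t: 14.92
tool_pos: [0.4378, -0.2499, 0.1408]
orientation: [-3.133, -0.181, 0.009]
force: [-0.4, -0.1, 0.0]
opening: 0.0922
gripper_force: 0.0
(array([0.0048, 0.0034, 0.1545]), array([-0.0022,  0.0033,  0.0008]))
```

```bash
python3 -m crank '[[[1,0.004,0.003,0.05,-0.002,0.002,0],[1,0.004,0.003,0.1,-0.002,0.002,0],[1,0.004,0.003,0.14,-0.002,0.002,0],[1,0.004,0.003,0.154,-0.002,0.002,0],[1,0.004,0.003,0.154,-0.002,0.002,0]]]'
python3 -m crank '[[[0.2,0,0,0,0,0,0],[0,0,0,0,0,0,0],[-0.2,0,0,0,0,0,0],[-0.4,0,0,0,0,0,0],[-1,0,0,0,0,0,0]]]' 60
python3 -c "
from h import *
print(go(GP,GR))"
```

```text
t: 15.55
tool_pos: [0.4396, -0.2511, 0.0643]
orientation: [3.136, 0.181, -0.003]
force: [-0.3, -0.0, -0.7]
opening: 0.0929
gripper_force: 0.0
t: 16.18
tool_pos: [0.4399, -0.2514, 0.0646]
orientation: [3.136, 0.181, -0.002]
force: [-0.3, 0.0, 1.4]
opening: 0.0585
gripper_force: 60.0
(array([ 0.0002, -0.0006,  0.0022]), array([0.0004, 0.0007, 0.0007]))
```

```bash
python3 -m crank '[[[-1,0,0,0,0,0,0],[-1,0,0,-0.01,0,0,0],[-1,0,0,-0.03,0,0,0],[-1,0,0,-0.06,0,0,0],[-1,0,0,-0.1,0,0,0]]]'
python3 -m crank '[[[-1,0,0,-0.04,0,0,0],[-1,0,0,-0.09,0,0,0],[-1,0,0,-0.15,0,0,0],[-1,0,0,-0.2,0,0,0],[-1,0,0,-0.22,0,0,0]]]'
python3 -c "
from h import *
i=read_camera('side');cv2.imwrite('pics/g.png',i[:,:,::-1])
s=read_state();p=s['tool_pos'];z=p[2]+.0195
print(p,s['wrist_torque'],s['force'])
d=R.from_rotvec(s['orientation']).apply([.042,0,0]);q=[p[0]+d[0],p[1]+d[1],.114]
print(q,proj('side',pts(q,[[.08,-.03,z],[-.08,-.03,z],[-.08,.03,z],[.08,.03,z]])).round(1))
a=H[2];HR=tool([0,0,-1],-np.array([-np.sin(a),np.cos(a),0]))
print(go(hop([-.042,0,.26]),HR),s['q'].round(2))"
```

```text
t: 16.8
tool_pos: [0.4396, -0.2511, 0.1152]
orientation: [3.136, 0.181, -0.003]
force: [-0.1, 0.3, -3.4]
opening: 0.0582
gripper_force: 60.0
t: 17.42
tool_pos: [0.4408, -0.2517, 0.2271]
orientation: [3.134, 0.181, 0.002]
force: [-0.2, -1.2, -3.0]
opening: 0.0587
gripper_force: 60.0
[ 0.44085995 -0.25179279  0.22739477] [-0.01865747  0.08827227 -0.0166542 ] [-0.05188547 -0.50615564 -1.41041017]
[np.float64(0.48258226945135096), np.float64(-0.24697152433488712), 0.114] [[347.8 130. ]
 [404.6 136.6]
 [403.2 150.8]
 [344.4 143.8]]
(array([ 0.3754, -0.9473, -0.0674]), array([ 0.0019, -0.0009, -0.0153])) [-0.62 -0.13  1.73 -0.    1.54  0.84]
```

```bash
python3 -m crank '[[[-1,0.02,-0.04,-0.01,0,0,0],[-1,0.04,-0.1,-0.02,0,0,0],[-1,0.07,-0.18,-0.04,0,0,0],[-1,0.1,-0.26,-0.06,0,0,-0.005],[-1,0.14,-0.35,-0.067,0,0,-0.01]]]'
python3 -m crank '[[[-1,0.03,-0.09,0,0,0,0],[-1,0.07,-0.18,0,0,0,0],[-1,0.1,-0.27,0,0,0,0],[-1,0.14,-0.36,0,0,0,0],[-1,0.17,-0.43,0,0,0,0]]]'
python3 -c "
from h import *
a=H[2];HR=tool([0,0,-1],-np.array([-np.sin(a),np.cos(a),0]))
s=read_state();print(go(hop([-.042,0,.21]),HR),s['q'].round(2),s['wrist_torque'])"
```

```text
t: 18.1
tool_pos: [0.4894, -0.0682, 0.2575]
orientation: [3.134, 0.204, -0.003]
force: [1.0, -0.2, -2.2]
opening: 0.0587
gripper_force: 60.0
t: 18.73
tool_pos: [0.5453, 0.1569, 0.2562]
orientation: [3.134, 0.207, -0.005]
force: [-0.5, -1.1, -2.3]
opening: 0.0584
gripper_force: 60.0
(array([ 0.077 , -0.1583,  0.0921]), array([ 0.0001,  0.0021, -0.0046])) [0.19 0.03 1.52 0.   1.59 1.63] [-0.01230449  0.07477246 -0.03909453]
```

```bash
python3 -m crank '[[[-1,0.03,-0.06,0.02,0,0,0],[-1,0.06,-0.12,0.04,0,0.002,-0.004],[-1,0.077,-0.155,0.06,0,0.002,-0.004],[-1,0.077,-0.158,0.08,0,0.002,-0.004],[-1,0.077,-0.158,0.09,0,0.002,-0.004]]]'
python3 -m crank '[[[-1,0,0,0,0,0,0],[-1,0,0,0,0,0,0],[-1,0,0,0,0,0,0],[-1,0,0,0,0,0,0],[-1,0,0,0,0,0,0]]]'
python3 -c "
from h import *
a=H[2];HR=tool([0,0,-1],-np.array([-np.sin(a),np.cos(a),0]))
s=read_state();print(go(hop([-.042,0,.21]),HR),s['tool_pos'])
i=read_camera('side');cv2.imwrite('pics/h1.png',cv2.resize(i[215:335,200:340,::-1],(700,600),interpolation=3))"
```

```text
t: 19.35
tool_pos: [0.5729, 0.2374, 0.211]
orientation: [3.133, 0.214, -0.0]
force: [-0.2, 0.4, -2.7]
opening: 0.0587
gripper_force: 60.0
t: 19.98
tool_pos: [0.5736, 0.2383, 0.2126]
orientation: [3.134, 0.215, 0.003]
force: [-0.8, 0.6, -3.0]
opening: 0.0583
gripper_force: 60.0
(array([-0.0008, -0.0043,  0.0052]), array([ 0.0002, -0.0013, -0.0012])) [0.57358191 0.23830159 0.21261381]
```

View pics/h1.png

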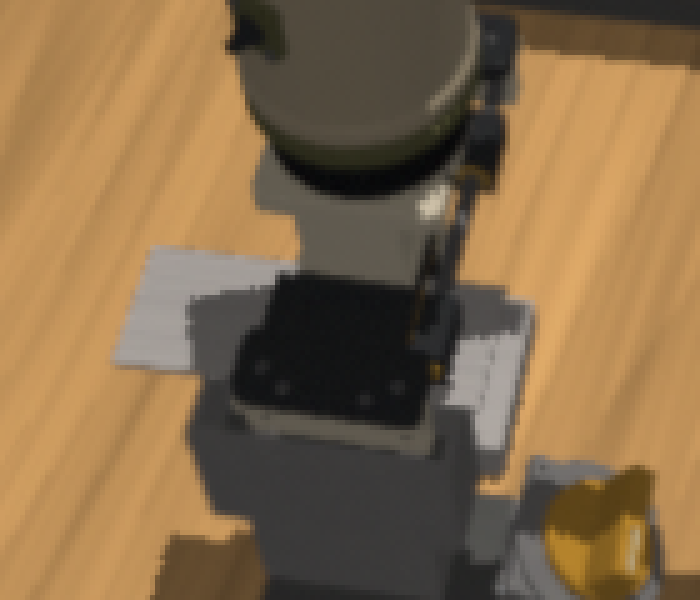

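The lid is held above the hopper, with its far end's corners at (155,247) and (115,363) in the crop. I'll check droop against the prediction.

```bash
python3 - <<'E'
from h import *
px=crop([(155,247),(115,363)],200,215,5,5);print(px)
s=read_state();T=R.from_rotvec(s["orientation"]);p=s["tool_pos"]
# tool y=-lid y
for dz in (0,-.005,-.01,-.015):
    P=[p+T.apply([.122,y,0])+[0,0,.0194+dz] for y in(.03,-.03)]
    print(dz,proj("side",P).round(1).tolist())
print(proj("top",P))
print("lid centre local to hopper", R.from_euler("z",-H[2]).apply(p+T.apply([.042,0,0])-[H[0],H[1],0]))
E
```

```text
[[230.6 264. ]
 [222.6 287.2]]
0 [[229.7, 262.4], [221.1, 286.0]]
-0.005 [[230.1, 263.7], [221.6, 287.3]]
-0.01 [[230.5, 264.9], [222.0, 288.5]]
-0.015 [[230.9, 266.2], [222.5, 289.6]]
[[210.98793916 157.3878291 ]
 [190.51966323 160.08125466]]
lid centre local to hopper [ 0.00034663 -0.00221587  0.21256829]
```

```bash
python3 -m crank '[[[-1,0,-0.004,0.03,0,0,0],[-1,0,-0.004,0.06,0,0,0],[-1,0,-0.004,0.09,0,0,0],[-1,0,-0.004,0.11,0,0,0],[-1,0,-0.004,0.116,0,0,0]]]'
python3 -m crank '[[[-1,0,0,0.002,0,0,0],[-1,0,0,0.004,0,0,0],[-1,0,0,0.006,0,0,0],[-1,0,0,0.008,0,0,0],[-1,0,0,0.008,0,0,0]]]'
python3 -c "
from h import *
print(read_state()['wrist_torque'],go(hop([-.042,0,.1446]),GR))"
```

```text
t: 20.65
tool_pos: [0.5727, 0.24, 0.153]
orientation: [3.134, 0.215, -0.0]
force: [0.4, 0.3, -2.1]
opening: 0.0582
gripper_force: 60.0
t: 21.28
tool_pos: [0.5733, 0.2403, 0.1504]
orientation: [3.134, 0.215, 0.003]
force: [0.8, -0.0, -2.5]
opening: 0.0588
gripper_force: 60.0
[0.03987567 0.08815721 0.05557012] (array([-0.0009, -0.0003,  0.0116]), array([ 0.0001, -0.0011,  0.0147]))
```

```bash
python3 -m crank '[[[-1,0,0,0.002,0,0,0],[-1,0,0,0.004,0,0,0],[-1,0,0,0.006,0,0,0],[-1,0,0,0.007,0,0,0],[-1,0,0,0.007,0,0,0]]]'
python3 -c "
from h import *
print(read_state()['wrist_torque'])"
python3 -m crank '[[[-1,0,0,0.001,0,0,0],[-1,0,0,0.002,0,0,0],[-1,0,0,0.003,0,0,0],[-1,0,0,0.004,0,0,0],[-1,0,0,0.004,0,0,0]]]'
python3 -c "
from h import *
print(read_state()['wrist_torque'])"
```

```text
t: 21.9
tool_pos: [0.5734, 0.2403, 0.1469]
orientation: [3.134, 0.215, 0.003]
force: [0.2, 0.3, -1.9]
opening: 0.0584
gripper_force: 60.0
[-0.03540096  0.07629114 -0.03185495]
t: 22.52
tool_pos: [0.5734, 0.2403, 0.1449]
orientation: [3.134, 0.215, 0.003]
force: [-0.3, 0.2, -1.6]
opening: 0.0582
gripper_force: 60.0
[-0.01980256 -0.00242263 -0.00376259]
```

```bash
python3 -m crank '[[[-1,0,0,0.001,0,0,0],[-1,0,0,0.002,0,0,0],[-1,0,0,0.002,0,0,0],[-1,0,0,0.002,0,0,0],[-1,0,0,0.002,0,0,0]]]'
python3 -c "
from h import *
print(read_state()['wrist_torque'])"
```

```text
t: 23.15
tool_pos: [0.5736, 0.2404, 0.1446]
orientation: [-3.134, -0.215, -0.004]
force: [-3.1, -0.9, 5.0]
opening: 0.0584
gripper_force: 60.0
[-0.18389074  0.51717221  0.05912514]
```

Seated on the rim; release gently.

```bash
python3 -m crank '[[[0.35,0,0,-0.001,0,0,0],[0.4,0,0,-0.001,0,0,0],[0.6,0,0,-0.001,0,0,0],[0.8,0,0,-0.001,0,0,0],[0.9,0,0,-0.001,0,0,0]]]' 5
python3 -m crank '[[[0.9,0,0,-0.01,0,0,0],[0.9,0,0,-0.06,0,0,0],[0.9,0,0,-0.15,0,0,0],[0.9,0,0,-0.26,0,0,0],[0.9,-0.05,0.1,-0.3,0,0,0]]]'
python3 -m crank '[[[0.9,-0.08,0.1,0,0,0,0],[0.9,-0.15,0.2,0,0,0,0],[0.9,-0.2,0.3,0,0,0,0],[0.9,-0.25,0.4,0,0,0,0],[0.9,-0.25,0.45,0,0,0,0]]]'
python3 - <<'E'
from h import *
S=read_camera("side");T=read_camera("top")
for n,i in(("side",S),("top",T)):
    cv2.imwrite(f"pics/f_{n}.png",i[:,:,::-1])
    c=proj(n,[[H[0],H[1],.164]])[0].astype(int); x0,y0=c-60
    sub=i[y0:y0+120,x0:x0+120].astype(int)
    m=((sub.max(2)-sub.min(2)<18)&(sub.mean(2)>125)).astype(np.uint8)
    k,lab,st,ce=cv2.connectedComponentsWithStats(m)
    b=1+np.argsort(-st[1:,4])[:2]
    for j in b:
        r=cv2.minAreaRect(np.argwhere(lab==j)[:,::-1].astype(np.float32)+[[x0,y0]] if 0 else (np.argwhere(lab==j)[:,::-1]+[x0,y0]).astype(np.float32))
        print(n,st[j],ce[j]+[x0,y0],cv2.boxPoints(r).round(1).tolist())
    print("pred centre",proj(n,[[H[0],H[1],.164]]),proj(n,pts(H,[[.08,.03,.164],[.08,-.03,.164],[-.08,-.03,.164],[-.08,.03,.164]])).round(1).tolist())
E
```

```text
t: 23.78
tool_pos: [0.5733, 0.2403, 0.1443]
orientation: [3.134, 0.215, 0.002]
force: [-0.4, 1.1, 0.1]
opening: 0.0868
gripper_force: 0.0
t: 24.4
tool_pos: [0.5568, 0.1893, 0.2991]
orientation: [-3.132, -0.221, -0.013]
force: [0.3, -0.6, 0.4]
opening: 0.0881
gripper_force: 0.0
t: 25.02
tool_pos: [0.4611, -0.0549, 0.2953]
orientation: [3.133, 0.211, 0.005]
force: [1.0, 0.0, -0.7]
opening: 0.0881
gripper_force: 0.0
side [  24   42   76   36 1867] [268.43599357 294.41564006] [[228.5, 302.79998779296875], [233.0, 270.8999938964844], [304.6000061035156, 281.1000061035156], [300.0, 313.0]]
side [76 11  7  5 21] [284.23809524 248.66666667] [[280.3999938964844, 248.60000610351562], [287.0, 246.0], [288.20001220703125, 249.10000610351562], [281.70001220703125, 251.6999969482422]]
pred centre [[265.12981021 295.93992606]] [[227.0, 302.7], [234.8, 279.7], [302.7, 289.2], [297.4, 313.1]]
top [ 50  34  23  52 909] [207.7909791  188.04180418] [[195.8000030517578, 163.5], [214.10000610351562, 161.39999389648438], [219.89999389648438, 212.0], [201.60000610351562, 214.10000610351562]]
top [ 88  45  28  35 734] [247.91961853 190.19482289] [[233.89999389648438, 175.0], [258.70001220703125, 172.10000610351562], [262.6000061035156, 204.6999969482422], [237.8000030517578, 207.60000610351562]]
pred centre [[207.02762605 188.37631989]] [[194.1, 163.9], [213.9, 161.3], [220.0, 213.1], [200.1, 215.9]]
```

```bash
python3 -c "
from plant import *
print(close_job())"
```

```text
the job is handed in; nothing more can be done
None
```

The knob is shut, the lid lies on the hopper mouth and has been released, and the job was handed in at about 25 s. The last top picture puts the lid about 1–2 mm off the mouth's centre and square to the hopper; its flatness was not measured directly, and the judge returned no verdict.

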